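# Sweep plywood offcuts into the scrap tray

## Robot

A 7-joint arm with a two-finger parallel gripper is mounted at the origin on the work surface. World frame = base frame: x ahead of the robot, y to its left, z up, the work surface at z = 0. Lengths are in m, angles in rad, forces in N, time in s.
With the tool pointing down it reaches from about 0.425 to 0.975 m from the base axis. Payload 16.7 kg.
Tool frame: the origin (TCP) lies midway between the tips of the shut fingers; the grasp point (between the pads) lies arm.grip_depth behind it (arm.grip_depth is the distance from the TCP to the grasp point, in m); z points along the fingers, y is the line along which they close (so a half turn about z gives the same grasp; the last joint's range is limited). The gripper opens to 85 mm and grips with 20 to 120 N. Pads are 22 mm wide; open, the fingers measure 114 mm over their backs; the gripper's body (76 mm by 85 mm) begins 54 mm behind the grasp point. The pads swing forward as they close: fully open they stand 13 mm farther back than shut.
Start: joints at [-1.337, 0.426, 0.074, 1.606, -0.034, 1.111, -0.067], TCP at [0.252, 0.626, 0.231] pointing down, gripper open.
Joint ranges: [-2.85, 2.85], [-0.5, 2.14], [-1.23, 1.37], [0.21, 2.46], [-1.02, 4.16], [0.16, 2.05], [-2.73, 2.73]. Speed limits (rad/s): [1.89, 1.89, 2.39, 2.39, 3.01, 3.01, 3.01].

## Interface

Orientations are given as [roll, pitch, yaw] about the fixed x, y, z axes, in that order (R = Rz(yaw) Ry(pitch) Rx(roll)).
In Python, from bench import arm gives the robot as it stands.
- The arm moves only by the tool drive_tool, never from a script. Its argument "rows" is a list of rows, each a list of 7 numbers: the shift along the tool's x, y, z in mm, then the turn, a rotation vector about the tool's x, y, z in degrees, then the gripper's target within -1 to 1 (shut at 1, half-way at 0, fully open at -1). A call has 1 to 12 rows; each row is the pose to reach, as a shift and turn from the pose commanded when the call began, along the tool's axes at that moment; what a row does not reach only later rows make up. A row lasts 1/12 s, in which the tool goes at most 41.7 mm and 7.16 degrees, less where a joint would pass 70% of its speed; a pose out of reach is approached as far as the arm can. A call with a gripper value outside its range is refused whole. The fingers move at their own pace and stop on an object; the grip force is fixed at half the most. Time passes only in rows, so rows that repeat a pose let the fingers close. It gives the time, the measured TCP pose, the force, the opening and the grip force at its end, in the units of the state.
- arm.get_obs(): the state, without advancing time (a new reading comes with each control period).
- arm.read_camera(name): name is "scene" or "top" or "wrist"; returns the picture (384x512x3 uint8, red, green, blue); there is no depth.
- arm.camera_params(name): a dict with "K" (3x3 intrinsics, pixels), "extrinsics" (4x4, takes a point from world to camera coordinates). Camera axes: x right, y down, z forward; pixel columns grow to the right and rows downward; lengths in m; the calibration is good to about 2 mm. A picture is of the moment at which its call begins: read the wrist's pose just before it. camera_params takes no time and is no camera call; for the wrist camera it gives the pose at the moment of the call.
- arm.sign_off(): hands the job in; it is judged then, once.
The state is a dict: "time_s": time; "joint_positions": joint angles; "qd": joint speeds; "joint_torque": joint torques, N m; "position": TCP position; "tcp_rot": TCP orientation; "contact_force": force on the tool from outside, world axes, zero at the start; "moment": the same for the moment, N m; "opening": opening from 0.0 (shut) to 1.0 (fully open); "gripper_force": force on a finger pad.
Only numpy, scipy, OpenCV 4.12 (cv2) and the standard library are available. Lean on these libraries where they do the work, as an engineer would, in place of code of your own. Each camera call takes 0.05 s, during which the arm holds its last target. There are 200 camera calls.

## Task

Clear the assembly platform: with the fingertips, lightly sweep the two round plywood plugs and the small plywood block across its dark top and over the edge into the red scrap tray, so that all three lie in the tray. Only push them: never pinch, pick up or carry them, and do not shift the yellow tape measure lying among them, the glue bottle or the stack of panels.

Things in the scene. Friction and masses are not known exactly. Their poses are not given: they have to be found in the camera images.
- platform: Fixed low assembly platform with a dark flat top without rims, 290 (x) by 280 (y) by 50 mm high; origin at the centre of its underside on the bench, so its top lies 50 mm above the origin; turned by a few degrees. The tray stands against its left (+y) or right (-y) edge, the panel stack against the other edge.
- tray: Red open scrap tray fixed to the bench along the platform's +y or -y edge, parallel to it, gap about 2 mm; 290 (x) by 150 (y) by 30 mm high, walls 4 mm, floor 4 mm, so its rim is 20 mm below the platform's top. Origin at the centre of its underside; in the platform's frame it lies 217 mm to +y or -y and at x = 0.
- disc_a: Round plywood plug (hole-saw waste), 40 mm across, 15 mm thick, 12 to 21 g, pale with a dark pilot hole drawn in the middle; lies flat and loose on the platform. Origin at the centre of its underside.
- disc_b: A second plywood plug just like disc_a.
- block: Loose plywood offcut block, 46 (x) by 32 (y) by 15 mm thick, 14 to 25 g, flat on the platform, turned up to 30 degrees from the platform; pushed off-centre it turns and may slip off the fingers, so push on the middle of its side and look again afterwards. Origin at the centre of its underside.
- tape: Yellow and black tape measure, 46 by 46 by 28 mm high, 0.2 kg, loose on the platform; must stay. Origin at the centre of its underside. It, the plugs and the block lie one in each of four lanes (platform x = -102, -34, 34, 102 mm, +-4), in any order, platform y within +-50 mm; something pushed straight along y in its lane meets nothing else.
- glue: Yellow glue bottle with green label and red cap, 64 mm across, 170 mm tall, 0.4 kg, standing loose on the bench beyond the platform's far edge; must stay. Origin at the centre of its underside.
- stack: Stack of four plywood panels (one heavy piece here), 220 (x) by 130 (y) by 48 mm high, 0.9 kg, loose on the bench beside the platform on the side away from the tray; must stay. Origin at the centre of its underside.

How it is judged:
By the outcome, as a careful person would: the job done as asked, in the order asked, and still so for the second after the job is handed in, with the robot touching nothing.
It also fails if it takes over 54 s, if anything falls off the work surface, if the arm or the gripper's body presses on something with over 40 N, if the wrist force passes 120 N, or if a joint passes its speed limit or range.

## Working session

There is one attempt and no reset: what is moved stays moved. The work goes in short steps, Python scripts to look and compute and a tool call to move; the robot and the scene stay as the last step left them, time stands still between calls to the robot, and variables do not carry over. Pictures are saved under pics/ and viewed, at most 10 in all, crops included, and the job is handed in when it is done.

Besides the shell and the picture viewer there is one more tool, called after ">>>" as name(argument=value, ...) on one line, values as JSON. drive_tool: Moves the arm, as the interface text tells. Its arguments: {"type":"object","properties":{"rows":{"type":"array","items":{"type":"array","items":{"type":"number"}}}},"required":["rows"]}

```bash
mkdir -p pics && cat > h.py <<'E'
import numpy as np, cv2
from bench import arm
def shot(cam,name,scale=1.5):
    p=arm.camera_params(cam); im=arm.read_camera(cam)
    np.savez('pics/'+name+'.npz',K=p['K'],E=p['extrinsics'],im=im)
    cv2.imwrite('pics/'+name+'.png',cv2.resize(im[:,:,::-1],None,fx=scale,fy=scale,interpolation=cv2.INTER_CUBIC))
def px(name,u,v,z,scale=1.5):
    d=np.load('pics/'+name+'.npz');K=d['K'];E=np.array(d['E'])
    r=np.linalg.inv(K)@[u/scale,v/scale,1]; R=E[:3,:3];c=-R.T@E[:3,3]; r=R.T@r
    return c+r*(z-c[2])/r[2]
E
python3 - <<'E'
from h import *
print(arm.get_obs(), arm.grip_depth)
shot('top','top1')
E
```

```text
{'time_s': 0.0, 'joint_positions': array([-1.33750009,  0.42673284,  0.07386245,  1.60660722, -0.03410179,
        1.11077906, -0.06710347]), 'qd': array([ 3.78065449e-04,  8.93731839e-05, -3.60628001e-04, -4.17443087e-04,
        1.68976504e-04, -9.18672486e-04,  1.12643607e-05]), 'joint_torque': array([-2.49496974e-03, -9.49853897e+01,  3.75836045e+00, -4.63492155e+01,
        1.89522584e-02,  1.04942388e-02, -5.93629329e-05]), 'position': array([0.25200632, 0.62576119, 0.23061028]), 'tcp_rot': array([-3.14032969e+00,  9.70946296e-05,  2.75875001e+00]), 'contact_force': array([ 0.3460254 , -0.10596714, -0.14912206]), 'moment': array([ 0.00129311, -0.04034715, -0.01083515]), 'gripper_force': 0.0, 'opening': 1.0021314275469388} 0.0187
```

View pics/top1.png

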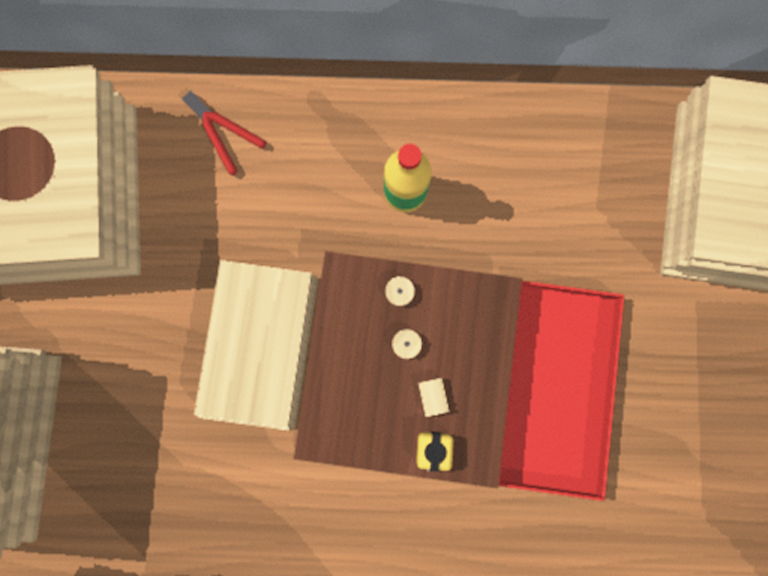

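The top view shows the dark platform, with corners near (325,252), (522,278), (500,487) and (295,459), and the red tray to its right. The plugs are at (400,291) and (407,344), the block at (434,398) and the tape at (435,452).

```bash
python3 - <<'E'
from h import *
C=[px('top1',*p,.05) for p in [(325,252),(522,278),(500,487),(295,459)]]
for c in C: print(c.round(4))
C=np.array(C); c0=C.mean(0)[:2]
print('sizes',[np.linalg.norm(C[i]-C[i-1]).round(3) for i in range(4)],'ctr',c0)
ex=(C[0]+C[1]-C[2]-C[3])[:2]; a=np.arctan2(ex[1],ex[0]); 
ey=(C[0]+C[3]-C[1]-C[2])[:2]; a2=np.arctan2(-ey[0],ey[1]);print('yaw',a,a2)
a=(a+a2)/2
R=np.array([[np.cos(a),-np.sin(a)],[np.sin(a),np.cos(a)]])
for n,p,z in [('dA',(400,290.5),.065),('dB',(407,343.5),.065),('blk',(434,397),.065),('tape',(435,451),.078),('glue',(409,153),.17),('traycorner',(624,295),.03),('stack',(219,262),.048)]:
    w=px('top1',*p,z); print(n,w.round(4),'plat',(R.T@(w[:2]-c0)).round(4))
bl=[(419,382),(443,378),(450,412),(426,416)]
B=np.array([px('top1',*p,.065) for p in bl]);print([np.linalg.norm(B[i]-B[i-1]).round(3) for i in range(4)])
# tool yaw relative
from scipy.spatial.transform import Rotation as Ro
o=arm.get_obs(); T=Ro.from_euler('xyz',o['tcp_rot']); print(T.as_matrix().round(3))
E
```

```text
[0.695  0.1141 0.05  ]
[ 0.6661 -0.1639  0.05  ]
[ 0.3799 -0.1353  0.05  ]
[0.4086 0.1435 0.05  ]
sizes [np.float64(0.288), np.float64(0.28), np.float64(0.288), np.float64(0.28)] ctr [ 0.53740399 -0.0103996 ]
yaw -0.10083664627738755 -0.10305768086348571
dA [0.6416 0.0072 0.065 ] plat [0.1019 0.0281]
dB [ 0.5692 -0.0042  0.065 ] plat [0.031  0.0094]
blk [ 0.4982 -0.0425  0.065 ] plat [-0.0357 -0.0359]
tape [ 0.4288 -0.0441  0.078 ] plat [-0.1046 -0.0446]
glue [0.8007 0.003  0.17  ] plat [0.2606 0.0402]
traycorner [ 0.6486 -0.3144  0.03  ] plat [ 0.1416 -0.2911]
stack [0.6766 0.2635 0.048 ] plat [0.1106 0.2866]
[np.float64(0.046), np.float64(0.033), np.float64(0.046), np.float64(0.033)]
[[-0.928  0.374 -0.   ]
 [ 0.374  0.928 -0.001]
 [-0.    -0.001 -1.   ]]
```

```bash
cat >> h.py <<'E'
from scipy.spatial.transform import Rotation as Ro
A=-0.102; C0=np.array([.5374,-.0104]); RP=np.array([[np.cos(A),-np.sin(A)],[np.sin(A),np.cos(A)]])
def plat(): 
    o=arm.get_obs(); return np.r_[RP.T@(o['position'][:2]-C0),o['position'][2]], np.degrees(o['tcp_rot'][2])-np.degrees(A+np.pi/2)
def delta(x,y,z):
    o=arm.get_obs(); T=Ro.from_euler('xyz',o['tcp_rot'])
    w=np.r_[C0+RP@[x,y],z]-o['position']; W=Ro.from_matrix([[np.cos(A+np.pi/2),np.sin(A+np.pi/2),0],[np.sin(A+np.pi/2),-np.cos(A+np.pi/2),0],[0,0,-1]])
    return (T.inv().apply(w)*1000).round(1),(T.inv()*W).as_rotvec(degrees=True).round(2)
E
python3 - <<'E'
from h import *
print(delta(.102,.080,.231),plat())
shot('scene','sc1')
E
```

```text
(array([-5.782e+02, -3.784e+02,  2.000e-01]), array([-6.000e-02,  5.000e-02,  7.391e+01])) (array([-0.3486738 ,  0.60380166,  0.23062678]), np.float64(73.90858468490863))
```

View pics/sc1.png

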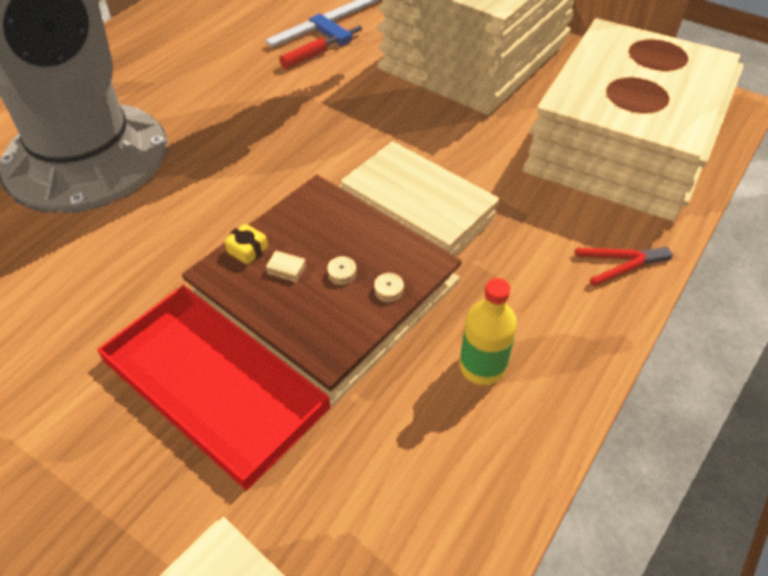

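The scene view confirms the layout. Plywood stacks stand left of the platform near the arm's start, so I'll raise the tool before crossing.

>>> drive_tool(rows=[[0,0,-35,0,0,0,0.43],[0,0,-70,0,0,0,0.43],[-29,-19,-70,0,0,3.7,0.43],[-58,-38,-70,0,0,7.4,0.43],[-87,-57,-70,0,0,11.1,0.43],[-116,-76,-70,0,0,14.8,0.43],[-145,-95,-70,0,0,18.5,0.43],[-174,-114,-70,0,0,22.2,0.43],[-203,-132,-70,0,0,25.9,0.43],[-232,-151,-70,0,0,29.6,0.43],[-261,-170,-70,0,0,33.3,0.43],[-289,-189,-70,0,0,37,0.43]])

```text
time_s: 1.1
position: [0.4503, 0.3411, 0.3012]
tcp_rot: [-3.141, -0.0, 2.11]
contact_force: [-0.1, 1.0, 0.1]
opening: 0.28
gripper_force: 0.0
```

```bash
python3 - <<'E'
from h import *
print(delta(.102,.080,.15),plat(),arm.get_obs()['opening'],arm.get_obs()['time_s'])
E
```

```text
(array([-343.3,   24.1,  151.2]), array([-2.000e-02,  0.000e+00,  3.672e+01])) (array([-0.12246792,  0.3407965 ,  0.30117583]), np.float64(36.71837446420025)) 0.28033965723398707 1.1
```

>>> drive_tool(rows=[[-31,2,0,0,0,3.4,0.43],[-62,4,0,0,0,6.7,0.43],[-94,7,0,0,0,10,0.43],[-125,9,0,0,0,13.4,0.43],[-156,11,10,0,0,16.7,0.43],[-187,13,30,0,0,20,0.43],[-218,15,50,0,0,23.4,0.43],[-250,18,70,0,0,26.7,0.43],[-281,20,90,0,0,30,0.43],[-312,22,110,0,0,33.4,0.43],[-343,24,130,0,0,36.7,0.43],[-343,24,151,0,0,36.7,0.43]])

```text
time_s: 2.1
position: [0.6494, 0.0549, 0.1494]
tcp_rot: [3.14, 0.003, 1.463]
contact_force: [-0.3, -0.6, -1.1]
opening: 0.281
gripper_force: 0.0
```

```bash
python3 - <<'E'
from h import *
print(delta(.102,.080,.055),plat(),arm.get_obs()['time_s'])
shot('wrist','w1')
E
```

```text
(array([ 3.9, -3. , 94.4]), array([ 0.1 ,  0.17, -0.36])) (array([0.10479246, 0.076335  , 0.14942136]), np.float64(-0.3552476294828466)) 2.1
```

View pics/w1.png

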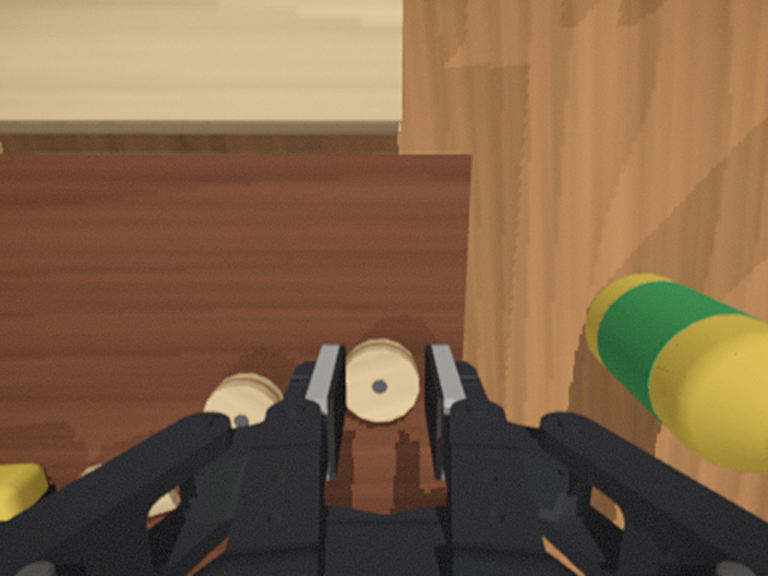

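The wrist view shows plug A at (379,386), and the platform edge and glue bottle well clear to the right.

```bash
python3 - <<'E'
from h import *
for p,z in [((379,386),.065),((241,421),.065),((471,154),.05)]:
    w=px('w1',*p,z); print((RP.T@(w[:2]-C0)).round(4))
print(delta(.102,.080,.055),plat(),arm.get_obs()['time_s'])
E
```

```text
[0.1007 0.0293]
[0.0303 0.0101]
[0.1446 0.1406]
(array([ 1.6,  1. , 90. ]), array([-0.23,  0.2 , -0.1 ])) (array([0.10131444, 0.0787159 , 0.14496835]), np.float64(-0.09495032497675027)) 2.15
```

>>> drive_tool(rows=[[0,0,30,0,0,0,0.43],[0,0,60,0,0,0,0.43],[0,0,75,0,0,0,0.43],[0,0,85,0,0,0,0.43],[0,0,88,0,0,0,0.43],[0,0,88,0,0,0,0.43],[0,0,88,0,0,0,0.43],[0,0,88,0,0,0,0.43]])

```text
time_s: 2.82
position: [0.6479, 0.0616, 0.0637]
tcp_rot: [3.14, -0.001, 1.473]
contact_force: [0.1, 0.0, 0.1]
opening: 0.285
gripper_force: 0.0
```

```bash
python3 - <<'E'
from h import *
print(delta(.101,-.155,.055),plat(),arm.get_obs()['time_s'])
E
```

```text
(array([-237.8,   -2.5,    8.5]), array([ 0.1 , -0.04,  0.21])) (array([0.10260987, 0.08284583, 0.06370235]), np.float64(0.21281981362280078)) 2.8167
```

>>> drive_tool(rows=[[0,0,5,0,0,0,0.43],[0,-1,8,0,0,0,0.43],[-6,-2,8,0,0,0,0.43],[-14,-2,8,0,0,0,0.43],[-24,-2,8,0,0,0,0.43],[-36,-2,8,0,0,0,0.43],[-50,-2,8,0,0,0,0.43],[-64,-2,8,0,0,0,0.43],[-78,-2,8,0,0,0,0.43],[-92,-2,8,0,0,0,0.43],[-106,-2,8,0,0,0,0.43],[-120,-2,8,0,0,0,0.43]])

```text
time_s: 3.82
position: [0.6332, -0.0595, 0.0543]
tcp_rot: [-3.142, 0.0, 1.472]
contact_force: [0.8, 0.1, -0.3]
opening: 0.286
gripper_force: 0.1
```

>>> drive_tool(rows=[[-14,0,0,0,0,0,0.43],[-28,0,0,0,0,0,0.43],[-43,0,0,0,0,0,0.43],[-58,0,0,0,0,0,0.43],[-74,0,0,0,0,0,0.43],[-90,0,0,0,0,0,0.43],[-106,0,0,0,0,0,0.43],[-118,0,0,0,0,0,0.43],[-122,0,0,0,0,0,0.43],[-122,0,0,0,0,0,0.43]])

```text
time_s: 4.65
position: [0.6211, -0.1808, 0.0543]
tcp_rot: [-3.142, 0.0, 1.471]
contact_force: [0.2, 0.3, 0.5]
opening: 0.283
gripper_force: 0.0
```

```bash
python3 - <<'E'
from h import *
print(delta(.0305,.065,.10),plat(),arm.get_obs()['time_s'])
shot('scene','sc2')
E
```

```text
(array([226.1, -69.7, -45.8]), array([-0.  ,  0.02,  0.1 ])) (array([ 0.10056501, -0.16095986,  0.05432933]), np.float64(0.10339951109884282)) 4.65
```

View pics/sc2.png

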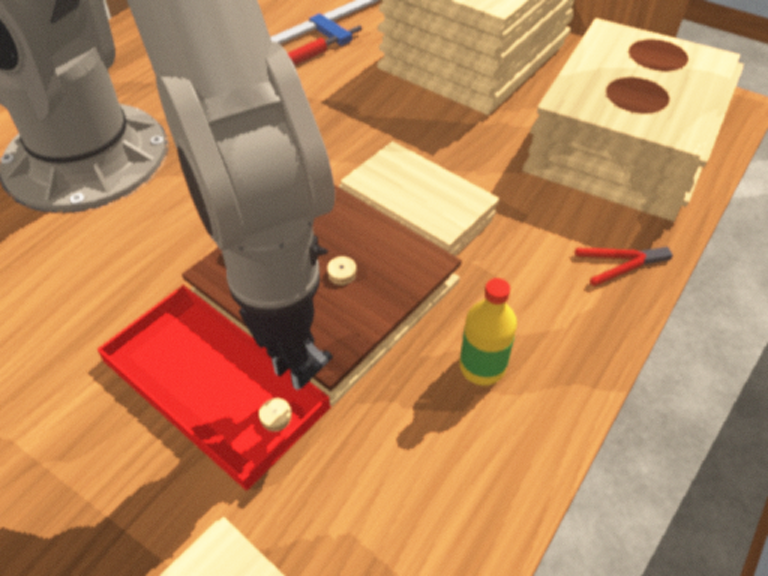

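Plug A lies in the tray at (275,414) and plug B has not moved, at (342,270). I'll raise the tool and go behind plug B.

>>> drive_tool(rows=[[0,0,-25,0,0,0,0.43],[10,0,-50,0,0,0,0.43],[40,-12,-55,0,0,0,0.43],[75,-24,-55,0,0,0,0.43],[110,-36,-55,0,0,0,0.43],[145,-48,-55,0,0,0,0.43],[180,-60,-55,0,0,0,0.43],[210,-70,-55,0,0,0,0.43],[226,-70,-50,0,0,0,0.43],[226,-70,-30,0,0,0,0.43],[226,-70,-10,0,0,0,0.43],[226,-70,-4,0,0,0,0.43]])

```text
time_s: 5.7
position: [0.5727, 0.0538, 0.056]
tcp_rot: [-3.139, 0.001, 1.475]
contact_force: [-0.7, -0.2, 0.4]
opening: 0.286
gripper_force: 0.0
```

>>> drive_tool(rows=[[0,0,2,0,0,0,0.43],[0,0,4,0,0,0,0.43],[0,0,4,0,0,0,0.43]])

```text
time_s: 5.95
position: [0.5743, 0.0523, 0.0547]
tcp_rot: [3.141, -0.0, 1.472]
contact_force: [0.3, -0.5, -0.4]
opening: 0.285
gripper_force: 0.0
```

```bash
python3 - <<'E'
from h import *
print(delta(.0305,-.16,.054),plat(),arm.get_obs()['time_s'])
E
```

```text
(array([-226.2,   -0.5,    0.7]), array([ 0.02, -0.  ,  0.18])) (array([0.0302777 , 0.06615641, 0.05470021]), np.float64(0.17878706747220008)) 5.95
```

>>> drive_tool(rows=[[-4,0,0,0,0,0,0.43],[-10,0,0,0,0,0,0.43],[-18,0,0,0,0,0,0.43],[-28,0,0,0,0,0,0.43],[-40,0,0,0,0,0,0.43],[-53,0,0,0,0,0,0.43],[-66,0,0,0,0,0,0.43],[-79,0,0,0,0,0,0.43],[-92,0,0,0,0,0,0.43],[-105,0,0,0,0,0,0.43],[-118,0,0,0,0,0,0.43]])

```text
time_s: 6.87
position: [0.5621, -0.0664, 0.0543]
tcp_rot: [-3.141, 0.0, 1.472]
contact_force: [1.1, -0.5, 0.5]
opening: 0.279
gripper_force: 0.1
```

>>> drive_tool(rows=[[-14,0,0,0,0,0,0.43],[-28,0,0,0,0,0,0.43],[-43,0,0,0,0,0,0.43],[-58,0,0,0,0,0,0.43],[-74,0,0,0,0,0,0.43],[-90,0,0,0,0,0,0.43],[-102,0,0,0,0,0,0.43],[-108,0,0,0,0,0,0.43],[-108,0,0,0,0,0,0.43],[-108,0,-20,0,0,0,0.43],[-108,0,-45,0,0,0,0.43],[-108,0,-55,0,0,0,0.43]])

```text
time_s: 7.87
position: [0.5527, -0.1719, 0.1115]
tcp_rot: [3.14, -0.0, 1.473]
contact_force: [1.4, -0.3, 1.1]
opening: 0.288
gripper_force: 0.0
```

```bash
python3 - <<'E'
from h import *
print(delta(-.035,.03,.11),plat(),arm.get_obs()['time_s'])
shot('top','top2')
E
```

```text
(array([189.4, -65.9,   1.4]), array([ 0.1 , -0.01,  0.25])) (array([ 0.03167523, -0.1591165 ,  0.1115301 ]), np.float64(0.24575594812549184)) 7.8667
```

View pics/top2.png

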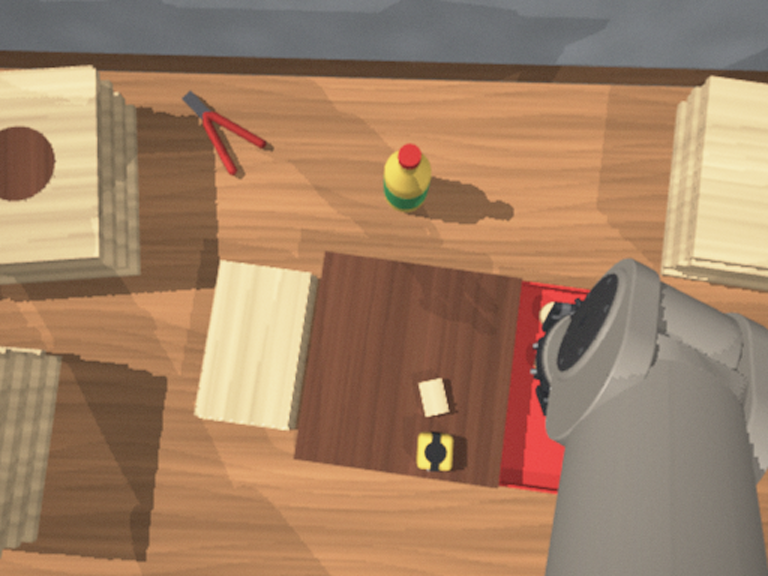

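Plug B has left the platform, and the block at (434,398) and the tape at (435,452) have not moved. I'll go behind the block.

>>> drive_tool(rows=[[25,-8,0,0,0,0,0.43],[55,-18,0,0,0,0,0.43],[85,-30,0,0,0,0,0.43],[115,-42,0,0,0,0,0.43],[145,-54,0,0,0,0,0.43],[172,-64,0,0,0,0,0.43],[189,-66,0,0,0,0,0.43],[190,-66,15,0,0,0,0.43],[190,-66,35,0,0,0,0.43],[190,-66,50,0,0,0,0.43],[190,-66,54,0,0,0,0.43],[190,-66,54,0,0,0,0.43]])

```text
time_s: 8.92
position: [0.5038, 0.0235, 0.0543]
tcp_rot: [-3.139, 0.001, 1.473]
contact_force: [-0.4, -0.3, -0.6]
opening: 0.283
gripper_force: 0.0
```

```bash
python3 - <<'E'
from h import *
print(delta(-.036,-.16,.054),plat(),arm.get_obs()['time_s'])
E
```

```text
(array([-190.3,    0. ,    0.4]), array([-0.12,  0.05,  0.24])) (array([-0.03682972,  0.03028656,  0.05428817]), np.float64(0.2426074842466619)) 8.9167
```

Next is a gentle push of about 75 mm, then a look.

>>> drive_tool(rows=[[-6,0,0,0,0,0,0.43],[-13,0,0,0,0,0,0.43],[-20,0,0,0,0,0,0.43],[-26,0,0,0,0,0,0.43],[-32,0,0,0,0,0,0.43],[-38,0,0,0,0,0,0.43],[-44,0,0,0,0,0,0.43],[-51,0,0,0,0,0,0.43],[-58,0,0,0,0,0,0.43],[-66,0,0,0,0,0,0.43],[-74,0,0,0,0,0,0.43],[-74,0,0,0,0,0,0.43]])

```text
time_s: 9.92
position: [0.4972, -0.0524, 0.0554]
tcp_rot: [3.142, 0.001, 1.471]
contact_force: [-0.8, 0.2, -0.3]
opening: 0.285
gripper_force: 0.0
```

```bash
python3 - <<'E'
from h import *
print(plat(),arm.get_obs()['time_s'])
shot('scene','sc3')
E
```

```text
(array([-0.03575112, -0.04585232,  0.05537456]), np.float64(0.09897299034729201)) 9.9167
```

View pics/sc3.png

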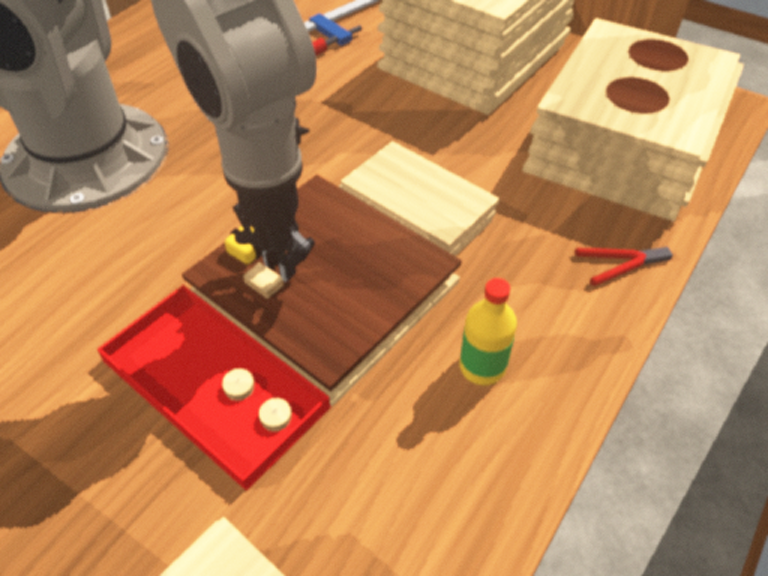

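Both plugs are in the tray, at (238,384) and (275,414). The block at (264,280) is flush against the fingers and past the tape, so I'll carry on pushing.

>>> drive_tool(rows=[[-8,0,0,0,0,0,0.43],[-18,0,0,0,0,0,0.43],[-30,0,0,0,0,0,0.43],[-43,0,0,0,0,0,0.43],[-57,0,0,0,0,0,0.43],[-72,0,0,0,0,0,0.43],[-88,0,0,0,0,0,0.43],[-102,0,0,0,0,0,0.43],[-112,0,0,0,0,0,0.43],[-116,0,0,0,0,0,0.43],[-116,0,0,0,0,0,0.43]])

```text
time_s: 10.88
position: [0.4857, -0.1671, 0.0553]
tcp_rot: [-3.142, 0.0, 1.471]
contact_force: [0.4, 0.3, -0.1]
opening: 0.285
gripper_force: 0.0
```

>>> drive_tool(rows=[[0,0,-25,0,0,0,0.43],[0,0,-60,0,0,0,0.43],[20,0,-95,0,0,0,0.43],[50,0,-130,0,0,0,0.43],[80,0,-150,0,0,0,0.43],[110,0,-160,0,0,0,0.43],[140,0,-160,0,0,0,0.43],[170,0,-160,0,0,0,0.43],[200,0,-160,0,0,0,0.43],[230,0,-160,0,0,0,0.43],[250,0,-160,0,0,0,0.43],[250,0,-160,0,0,0,0.43]])

```text
time_s: 11.88
position: [0.5103, 0.0883, 0.2151]
tcp_rot: [-3.141, -0.001, 1.479]
contact_force: [-0.3, -0.5, -0.3]
opening: 0.281
gripper_force: 0.0
```

```bash
python3 - <<'E'
from h import *
shot('scene','sc4')
E
```

```text
(no output)
```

View pics/sc4.png

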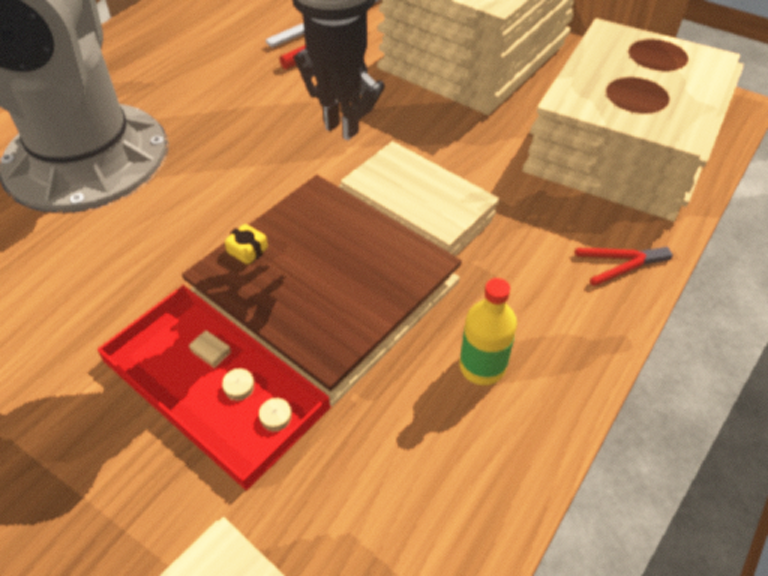

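All three pieces are in the tray: the block at (210,348) and the plugs at (238,384) and (275,414). The tape at (246,243), the glue bottle and the stack are where they were, and the arm is clear.

```bash
python3 -c "
from bench import arm
print(arm.sign_off())"
```

```text
the job is handed in; nothing more can be done
None
```

Job handed in after about 12 s of robot time: both plugs and the block were swept into the red tray, and the tape measure, glue bottle and stack showed no movement in the last picture.

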